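# Clear the feed track and index the sample rack to the scanner

## Robot

A 6-joint arm with a two-finger parallel gripper is mounted at the origin on the work surface. World frame = base frame: x ahead of the robot, y to its left, z up, the work surface at z = 0. Lengths are in mm, angles in rad, forces in N, time in s.
With the tool pointing down it reaches from about 350 to 875 mm from the base axis. Payload 4.2 kg.
Tool frame: the origin (TCP) lies midway between the tips of the shut fingers; the grasp point (between the pads) lies 19 mm behind it (arm.tcp_to_grasp is the distance from the TCP to the grasp point, in mm); z points along the fingers, y is the line along which they close (so a half turn about z gives the same grasp; the last joint's range is limited). The gripper opens to 85 mm and grips with 20 to 120 N. Pads are 22 mm wide; open, the fingers measure 114 mm over their backs; the gripper's body (76 mm by 85 mm) begins 54 mm behind the grasp point. The pads swing forward as they close: fully open they stand 13 mm farther back than shut.
Start: joints at [-1.037, 0.385, 0.008, 0, -1.194, -0.259], TCP at [169.613, -601.524, 231.312] pointing down, gripper open.
Joint ranges: [-3.14, 3.14], [-1.21, 2.06], [-1.07, 1.41], [-3.16, 2.05], [-2.99, -0.16], [-3.1, 3.1]. Speed limits (rad/s): [2.79, 2.79, 3.14, 3.14, 3.14, 3.14].

## Interface

Orientations are given as a unit quaternion [x, y, z, w].
In Python, from bench import arm gives the robot as it stands.
- The arm moves only by the tool arm_command, never from a script. Its argument "rows" is a list of rows, each a list of 2 entries, a list of its own where there are three numbers: the shift along the tool's x, y, z as a fraction of full scale, then the turn, a rotation vector about the tool's x, y, z as a fraction of full scale. In form: [[[x, y, z], [wx, wy, wz]], ...]. A call has 1 to 5 rows; each row is the pose to reach, as a shift and turn from the pose commanded when the call began, along the tool's axes at that moment, turning the shorter way round; what a row does not reach only later rows make up. Full scale, the value 1, is 0.25 m for a shift and 180 degrees for a turn. A row lasts 1/10 s, in which the tool goes at most 50 mm and 8.59 degrees, less where a joint would pass 70% of its speed; a pose out of reach is approached as far as the arm can. A call with a number of a shift or a turn outside -1 to 1 is refused whole. A call with a gripper value outside its range is refused whole. "grip" is the opening, from 0 (shut) to 1 (fully open), set as the call begins (left out, the last holds). The fingers move at their own pace and stop on an object; the grip force is fixed at half the most. Time passes only in rows, so rows that repeat a pose let the fingers close. It gives the time, the measured TCP pose, the force, the opening and the grip force at its end, in the units of the state.
- arm.read_state(): the state, without advancing time (a new reading comes with each control period).
- arm.get_image(name): name is "scene" or "top" or "wrist"; returns (picture, depth): 480x640x3 uint8, blue, green, red; 480x640 float32, mm along the optical axis (not along the pixel's ray), 0 where there is no reading.
- arm.camera_info(name): a dict with "fx", "fy", "cx", "cy" (pixels), "k1" (the pictures are not rectified: a ray, as slopes to the right and down, at radius r is drawn at 1 + k1 r^2 times it, then the intrinsics apply), "extrinsics" (4x4, takes a point from camera to world coordinates). Camera axes: x right, y down, z forward; pixel columns grow to the right and rows downward; lengths in mm; the calibration is good to about 2 mm. A picture is of the moment at which its call begins: read the wrist's pose just before it. camera_info takes no time and is no camera call; for the wrist camera it gives the pose at the moment of the call.
- arm.job_done(): hands the job in; it is judged then, once.
Trained networks look in the newest picture that a camera, given by its name, has taken for a name from the list of things; names that differ only in an ending like _2 or _b are one class to them, and where a whole thing is asked for, a point or a joint stands for the part that bears it (a point fixed in the world has none). Each returns a list of dicts, best first, with "score" (0 to 1); they miss things now and then, are a little off and sometimes report something else, mostly with a low value. They report only what shows in the picture. A call takes as long as a camera call. They do not tell look-alikes from the thing itself.
- arm.spot_in(camera, query): "position" ([column, row] in pixels, amid what is visible of it).
The state is a dict: "clock": time; "joints": joint angles; "joint_vel": joint speeds; "joint_efforts": joint torques, N m; "position": TCP position; "ee_rot": TCP orientation; "contact_force": force on the tool from outside, world axes, zero at the start; "wrist_torque": the same for the moment, N m; "gripper_width": finger opening in mm; "grasp_force": force on a finger pad.
Only numpy, scipy, OpenCV 4.12 (cv2) and the standard library are available. Lean on these libraries where they do the work, as an engineer would, in place of code of your own. Each camera call takes 0.05 s, during which the arm holds its last target. There are 200 camera calls.

## Task

Someone has left a thing (the white reagent bottle or the small carton) standing on the rack feed track, in the way of the sample rack. Lift it off and stand it upright in the reagent tray beside the other one, without knocking anything over or letting the rack touch it, and set it down rather than dropping it. Then slide the sample rack along the track, without jolting it, to the next station, where its detent clicks in front of the scanner (not on to the far end), and let go.

Things in the scene. Friction and masses are not known exactly. Their poses are not given: they have to be found in the camera images.
- track: Fixed rack feed track: aluminium channel 124 x 440 mm (x, y), origin on the bench under its centre. The rack travels along the track's +y. Deck, where things stand, 12 mm above the bench, 104 mm wide between guide fences with tops at 26 mm; end stop 36 mm high at +y. A scanner stands outside the +x fence at y = 56 to 112, x = 79 to 112 mm, top 84 mm above the bench.
- rack: White sample rack, 15 capped tubes, on its slide plate; slides only along the track, cannot lift off. Origin on the track's centre line at bench height, axes as the track's. Block x -42 to 42, y -27 to 85 mm, 110 mm high over the bench; plate 98 mm wide, top at 22 mm, back to y = -85 mm. Origin starts at track y = -115 to -75 mm; scanner station +55 mm; far stop +125 mm.
- scan_station (a point): Point on the track where the rack's origin lies when it sits in the detent of the next station, the middle of the rack block then level with the scanner (track y = +55 mm). Sliding friction about 1.2 N; the rack (0.6 kg) stays where it is left. The spring ball detent takes about 5 N to ride over either side and draws the rack in from within about 4 mm.
- rack_handle (a point): Middle of the rack's steel handle bar: 12 mm round bar, 80 mm long over its ends, lying across the track (along x), its centre 115 mm above the bench and 73 mm behind the rack's origin (-y); its legs stand at x = -34 and +34 mm; 46 mm from its centre line forward to the rack block, free behind. It can be pinched from above or pushed.
- tray: Low grey reagent tray fixed to the bench, 170 x 250 mm (x, y), origin on the bench under its centre; floor 12 mm above the bench, inside 160 x 240 mm, rim 22 mm above the bench. Either the bottle or the carton already stands in its +y half; its -y half is free.
- bottle: White plastic reagent bottle, 58 mm diameter up to 76 mm, then a shoulder to a 36 mm screw cap, 110 mm tall, about 0.2 kg, origin at the centre of its underside. Starts upright either on the track ahead of the rack (this is the obstacle) or in the tray.
- carton: Small white carton, 54 x 80 x 95 mm (x, y, z), about 0.16 kg, origin at the centre of its underside, its long side roughly along y. Starts upright either on the track ahead of the rack or in the tray, where the bottle is not.
- dropper_a: Bystander, leave alone: amber dropper bottle, 27 mm diameter, 82 mm tall, beside the near fence of the track. Origin under its centre.
- dropper_b: Bystander, leave alone: amber dropper bottle, 27 mm diameter, 82 mm tall, outside the +x fence of the track. Origin under its centre.
- dropper_c: Bystander, leave alone: clear dropper bottle, 27 mm diameter, 82 mm tall, beside the near fence of the track. Origin under its centre.
- slide_box: Bystander, leave alone: flat slide box, 87 x 77 x 32 mm, outside the +x fence of the track past the scanner. Origin under its centre.
Not all that is in view belongs to the job. What is shaped like the bottle but pink or red is not meant.

How it is judged:
By the outcome, as a careful person would: the job done as asked, in the order asked, and still so for the second after the job is handed in, with the robot touching nothing.
It also fails if it takes over 56 s, if anything falls off the work surface, if the arm or the gripper's body presses on something with over 40 N, if the wrist force passes 120 N, or if a joint passes its speed limit or range.

## Working session

There is one attempt and no reset: what is moved stays moved. The work goes in short steps, Python scripts to look and compute and a tool call to move; the robot and the scene stay as the last step left them, time stands still between calls to the robot, and variables do not carry over. Pictures are saved under pics/ and viewed, at most 10 in all, crops included, and the job is handed in when it is done.

Besides the shell and the picture viewer there is one more tool, called after "Request:" in YAML: its name, and indented under it one key for each argument. arm_command: Moves the arm, as the interface text tells. Shift numbers are shares of 0.25 m and turn numbers shares of 180 degrees, none past 1 either way. Its arguments: {"type":"object","properties":{"rows":{"type":"array","items":{"type":"array"}},"grip":{"type":"number"}},"required":["rows"]}

```bash
mkdir -p pics; cat > h.py <<'E'
import numpy as np,cv2
from bench import arm
def pix2w(cam,uv,depth=None,z=None,info=None):
    c=info or arm.camera_info(cam);E=np.array(c["extrinsics"]);u,v=uv
    d=np.array([(u-c["cx"])/c["fx"],(v-c["cy"])/c["fy"]]);s=d.copy()
    for _ in range(10): s=d/(1+c["k1"]*(s@s))
    r=np.array([s[0],s[1],1.])
    if depth is not None: return (E@np.append(r*depth,1))[:3]
    R=E[:3,:3]@r;o=E[:3,3];return o+R*(z-o[2])/R[2]
def cloud(cam,D,info=None):
    c=info or arm.camera_info(cam);E=np.array(c["extrinsics"])
    v,u=np.mgrid[0:480,0:640];d=np.stack([(u-c["cx"])/c["fx"],(v-c["cy"])/c["fy"]],-1);s=d.copy()
    for _ in range(10): s=d/(1+c["k1"]*(s**2).sum(-1,keepdims=True))
    P=np.dstack([s*D[...,None],D]);return P@E[:3,:3].T+E[:3,3]
E
python3 - <<'E'
from h import *
s=arm.read_state();print(s)
for cam in("top","scene"):
    im,D=arm.get_image(cam);cv2.imwrite(f"pics/{cam}0.png",im);np.save(f"pics/{cam}0.npy",D)
    print(cam,np.round(np.array(arm.camera_info(cam)["extrinsics"])[:3,3]))
    for q in("bottle","carton","rack","rack_handle","tray","dropper_a","track","slide_box"):
        for r in arm.spot_in(cam,q)[:4]:
            u,v=r["position"];d=D[int(v),int(u)]
            print(cam,q,round(r["score"],2),np.round([u,v]),np.round(pix2w(cam,(u,v),d)) if d>0 else None)
E
```

```text
{'clock': 0.0, 'joints': array([-1.03740518e+00,  3.85558308e-01,  6.61789777e-03, -5.06203355e-04,
       -1.19398709e+00, -2.58644409e-01]), 'joint_vel': array([-4.60301960e-04,  1.94172354e-03,  7.82041230e-05,  4.84685631e-04,
       -1.63412219e-03,  7.97487206e-04]), 'joint_efforts': array([-7.50794379e-05, -3.92283261e+01,  1.88401705e+01,  4.18618217e+00,
       -4.59046409e-03,  1.01715943e-05]), 'position': array([ 169.45236373, -600.98221278,  230.216349  ]), 'ee_rot': array([-1.36849122e-01,  9.90591302e-01,  1.07386029e-03, -1.94008663e-04]), 'contact_force': array([-0.43851366,  0.37255307,  0.87741193]), 'wrist_torque': array([0.0027839 , 0.06179489, 0.02810413]), 'grasp_force': 0.0, 'gripper_width': 85.14961184643177}
top [ 406.  145. 1229.]
top bottle 0.93 [124. 244.] [512. 557. 105.]
top bottle 0.86 [187. 231.] [538. 422. 121.]
top bottle 0.79 [183. 312.] [376. 429. 106.]
top bottle 0.65 [234. 305.] [392. 325. 111.]
top rack 0.69 [460. 247.] [ 516. -137.   84.]
top rack_handle 0.57 [460. 247.] [ 516. -137.   79.]
top tray 0.8 [220. 231.] [552. 374.  11.]
top dropper
[... 181 characters left out ...]

top slide_box 0.89 [338. 191.] [640. 117.  29.]
scene [1432.  140.  817.]
scene bottle 0.94 [451. 192.] [400. 439.  72.]
scene bottle 0.83 [529. 232.] [546. 569.  68.]
scene bottle 0.71 [402. 204.] [421. 329.  61.]
scene bottle 0.68 [464. 240.] [581. 426.  84.]
scene carton 0.8 [275. 239.] [542.  56.  77.]
scene carton 0.25 [464. 241.] [581. 427.  81.]
scene rack 0.93 [180. 250.] [ 566. -131.   80.]
scene rack_handle 0.9 [184. 250.] [ 568. -123.   81.]
scene tray 0.82 [420. 260.] [552. 351.  10.]
scene dropper_a 0.85 [183. 291.] [ 642. -121.   43.]
scene dropper_a 0.58 [234. 224.] [432. -43.  33.]
scene track 0.56 [210. 260.] [570. -77.  52.]
scene slide_box 0.9 [310. 292.] [649. 121.  31.]
```

View pics/top0.png

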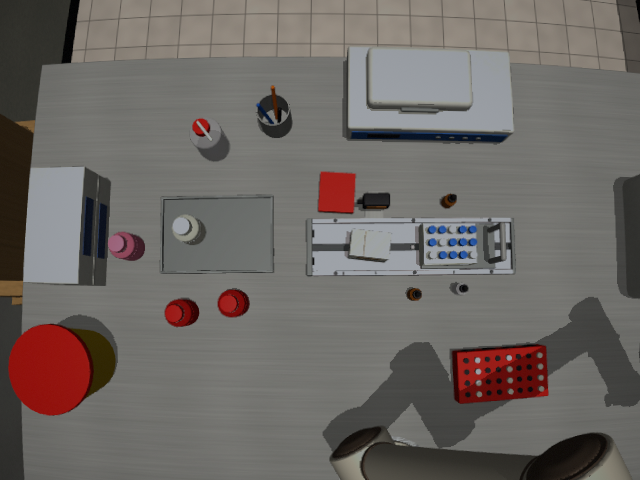

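View pics/scene0.png

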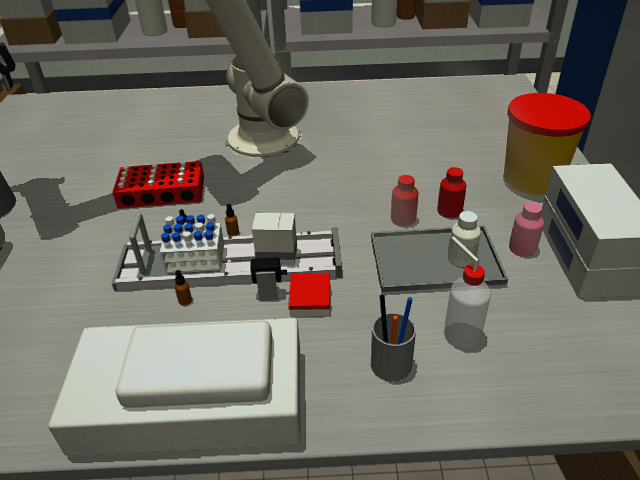

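```bash
python3 - <<'E'
from h import *
from scipy import ndimage as N
for cam in("top","scene"):
    D=np.load(f"pics/{cam}0.npy");P=cloud(cam,D);ok=D>0
    for name,lo,hi,zl,zh in(("carton top",(450,-10),(620,140),85,108+8),("rack top",(450,-260),(620,0),100,140),("tray obj",(460,300),(640,500),85,140),("fence",(440,-320),(640,180),20,30)):
        m=ok&(P[...,0]>lo[0])&(P[...,0]<hi[0])&(P[...,1]>lo[1])&(P[...,1]<hi[1])&(P[...,2]>zl)&(P[...,2]<zh)
        L,n=N.label(m)
        for k in range(1,n+1):
            q=P[L==k]
            if len(q)<25: continue
            r=cv2.minAreaRect(q[:,:2].astype(np.float32))
            print(cam,name,len(q),"z",np.round(np.median(q[:,2]),1),"rect",np.round(r[0],1),np.round(r[1],1),round(r[2],1),"box",np.round(q[:,:2].min(0)),np.round(q[:,:2].max(0)))
E
```

```text
top carton top 1105 z 106.4 rect [518.5  53.6] [80.6 54.6] 84.8 box [488.  12.] [548.  95.]
top rack top 261 z 119.2 rect [ 525.1 -217.5] [78.9 14.3] 0.9 box [ 486. -225.] [ 564. -210.]
top rack top 54 z 109.5 rect [549.9 -73. ] [14.  15.5] 59.0 box [542. -81.] [558. -66.]
top rack top 45 z 109.6 rect [550.1 -93.1] [13.2 13.5] 50.1 box [ 542. -100.] [558. -86.]
top rack top 54 z 109.4 rect [ 549.9 -113.6] [15.6 13.7] 39.7 box [ 543. -122.] [ 558. -107.]
top rack top 57 z 109.4 rect [ 551. -136.] [15.4 14.5] 87.3 box [ 544. -144.] [ 558. -128.]
top rack top 48 z 108.9 rect [ 551.6 -155.6] [11.9 14.2] 77.4 box [ 544. -162.] [ 559. -150.]
top rack top 53 z 109.9 rect [523.6 -73.7] [14.8 15. ] 3.0 box [516. -81.] [531. -66.]
top rack top 45 z 108.6 rect [523.9 -93.7] [14.5 12.9] 3.4 box [ 517. -100.] [531. -87.]
top rack top 57 z 109.1 rect [ 524.1 -114.4] [15.7 15.2] 43.6 box [ 517. -122.] [ 532. -106.]
top rack top 53 z 109.3 rect [ 524.6 -135.7] [14.4 14.2] 0.4 box [ 517. -143.] [ 532. -129.]
top rack top 51 z 108.7 rect [ 524.6 -157.3] [13.9 14.7] 75.2 box [ 517. -164.] [ 532. -150.]
[... 1930 characters left out ...]
0 z 25.4 rect [469.7 -32.3] [63.5 16.4] 89.2 box [461. -64.] [478.  -1.]
scene fence 1220 z 23.7 rect [ 531.1 -212.2] [130.2 128.9] 2.0 box [ 465. -277.] [ 595. -147.]
scene fence 30 z 26.0 rect [ 474.  -240.3] [12.9 13.2] 9.7 box [ 468. -248.] [ 479. -233.]
scene fence 52 z 23.8 rect [550.3  75.2] [29.3  8.6] 88.4 box [546.  61.] [555.  90.]
scene fence 708 z 26.3 rect [568.2 -70.8] [146.   50.9] 88.7 box [ 541. -144.] [593.   2.]
scene fence 278 z 25.6 rect [584.1 120.9] [ 24.1 114.7] 1.0 box [572.  63.] [596. 178.]
scene fence 69 z 25.5 rect [635.   37.6] [ 6.3 35.1] 2.3 box [632.  20.] [639.  55.]
scene fence 41 z 24.6 rect [ 633.6 -124.1] [12.8 26.1] 23.8 box [ 622. -139.] [ 640. -114.]
```

Both views show the carton standing on the track (top pixel 370,245), with the rack behind it at (455,243) and its handle at (497,243). The bottle is in the tray's left half at (186,229). The red and pink bottles near the tray are decoys. Next I'll move over the carton.

```bash
cat >> h.py <<'E'
from scipy.spatial.transform import Rotation as Ro
def plan(x,y,z,yaw,cur=None):
    """yaw = world angle (deg) of tool y, tool down. prints remaining shift/turn fractions"""
    s=arm.read_state();p=np.array(s["position"]);R=Ro.from_quat(s["ee_rot"])
    if cur is not None: p=np.array(cur[:3]);R=down(cur[3])
    d=R.inv().apply(np.array([x,y,z])-p)/250;w=(R.inv()*down(yaw)).as_rotvec()/np.pi
    print("clk",round(s["clock"],2),"at",np.round(s["position"],1),"yaw",round(np.degrees(np.arctan2(*Ro.from_quat(s["ee_rot"]).as_matrix()[[1,0],1])),2),"shift",np.round(d,4),"turn",np.round(w,4),"f",np.round(s["contact_force"],1),"w",round(s["gripper_width"],1))
    return d,w
def down(yaw):
    a=np.radians(yaw);y=np.array([np.cos(a),np.sin(a),0]);z=np.array([0,0,-1.]);return Ro.from_matrix(np.stack([np.cross(y,z),y,z],1))
E
python3 - <<'E'
from h import *
plan(520,20,300,174.8)
for p in((161,196),(273,195),(161,272),(274,272)): print(np.round(pix2w("top",p,z=22)))
E
```

```text
clk 0.9 at [ 169.6 -601.5  231.4] yaw 105.74 shift [-2.0235  2.0126 -0.2747] turn [-0.     -0.     -0.3837] f [ 0.1 -0.1 -0. ] w 85.4
[628. 508.  22.]
[631. 258.  22.]
[460. 502.  22.]
[463. 253.  22.]
```

Request:
arm_command:
  rows:
    - [[-0.13,0.13,-0.05],[0,0,-0.026]]
    - [[-0.26,0.26,-0.1],[0,0,-0.052]]
    - [[-0.39,0.39,-0.15],[0,0,-0.078]]
    - [[-0.52,0.52,-0.2],[0,0,-0.104]]
    - [[-0.65,0.65,-0.27],[0,0,-0.13]]

```text
clock: 1.4
position: [282.2, -399.2, 298.9]
ee_rot: [-0.336, 0.942, 0.0, -0.0]
contact_force: [0.9, -0.1, -0.4]
gripper_width: 85.3
grasp_force: 0.0
```

```bash
python3 -c "
from h import *
plan(520,20,300,174.8)"
```

```text
clk 1.4 at [ 282.2 -399.2  298.9] yaw 129.31 shift [-1.7982  0.6946 -0.0038] turn [ 3.000e-04  1.000e-04 -2.527e-01] f [ 0.9 -0.1 -0.4] w 85.3
```

Request:
arm_command:
  rows:
    - [[-0.18,0.07,0],[0,0,-0.025]]
    - [[-0.36,0.14,0],[0,0,-0.05]]
    - [[-0.54,0.21,0],[0,0,-0.075]]
    - [[-0.72,0.28,0],[0,0,-0.1]]
    - [[-0.9,0.35,0],[0,0,-0.125]]

```text
clock: 1.9
position: [401.7, -189.3, 299.3]
ee_rot: [-0.514, 0.858, -0.0, 0.001]
contact_force: [0.7, -0.2, -0.2]
gripper_width: 85.2
grasp_force: 0.0
```

```bash
python3 -c "
from h import *
plan(520,20,300,174.8)"
```

```text
clk 1.9 at [ 401.7 -189.3  299.3] yaw 151.84 shift [-0.9614 -0.0221 -0.0021] turn [-4.000e-04  1.000e-04 -1.276e-01] f [ 0.7 -0.2 -0.2] w 85.2
```

Request:
arm_command:
  rows:
    - [[-0.19,0,0],[0,0,-0.025]]
    - [[-0.38,-0.01,0],[0,0,-0.05]]
    - [[-0.57,-0.01,0],[0,0,-0.075]]
    - [[-0.76,-0.02,0],[0,0,-0.1]]
    - [[-0.95,-0.02,0],[0,0,-0.126]]

```text
clock: 2.4
position: [519.1, 17.4, 299.2]
ee_rot: [-0.673, 0.74, -0.0, 0.0]
contact_force: [-0.1, -0.7, -0.5]
gripper_width: 85.6
grasp_force: 0.0
```

Request:
arm_command:
  rows:
    - [[0,0,0],[0,0,0]]
    - [[0,0,0],[0,0,0]]

```text
clock: 2.6
position: [518.5, 16.4, 298.3]
ee_rot: [-0.672, 0.741, 0.0, -0.001]
contact_force: [0.1, -0.6, 0.2]
gripper_width: 85.5
grasp_force: 0.0
```

```bash
cat > w.py <<'E'
import sys
from h import *
from scipy import ndimage as N
tag,zl,zh=sys.argv[1],float(sys.argv[2]),float(sys.argv[3])
plan(520,53,300,174.8)
c=arm.camera_info("wrist");im,D=arm.get_image("wrist");cv2.imwrite(f"pics/{tag}.png",im)
print("cam",np.round(np.array(c["extrinsics"])[:3,3]))
P=cloud("wrist",D,c);L,n=N.label((D>0)&(P[...,2]>zl)&(P[...,2]<zh))
for k in range(1,n+1):
    q=P[L==k]
    if len(q)<150: continue
    r=cv2.minAreaRect(q[:,:2].astype(np.float32));v,u=np.argwhere(L==k).mean(0)
    print(len(q),"px",int(u),int(v),"z",np.round(np.median(q[:,2]),1),"rect",np.round(r[0],1),np.round(r[1],1),round(r[2],1))
E
python3 w.py wr1 98 130
```

```text
clk 2.6 at [518.5  16.4 298.3] yaw 174.42 shift [-0.1463  0.0082 -0.0067] turn [ 0.0003 -0.0001 -0.0021] f [ 0.1 -0.6  0.2] w 85.5
cam [513. -55. 442.]
429 px 321 12 z 110.7 rect [ 502.1 -136.4] [15.4 15.7] 67.7
424 px 287 16 z 110.7 rect [ 528.  -136.3] [15.7 15.5] 17.5
423 px 254 21 z 110.7 rect [ 553.5 -135.9] [15.8 15.1] 81.6
393 px 324 40 z 110.8 rect [ 501.8 -115.6] [15.4 15.5] 46.6
390 px 291 44 z 110.8 rect [ 527.5 -115.3] [15.6 15.1] 19.6
378 px 258 49 z 110.8 rect [ 553.4 -114.8] [14.9 15.1] 5.6
361 px 327 68 z 110.8 rect [501.3 -94.8] [15.6 15.2] 47.8
353 px 294 73 z 110.8 rect [527.2 -94.3] [15.3 14.7] 76.1
371 px 261 77 z 110.8 rect [553.1 -93.7] [15.2 15.5] 62.1
331 px 330 96 z 110.9 rect [501.1 -73.5] [14.9 14.9] 84.7
315 px 298 100 z 110.9 rect [526.8 -72.9] [15.  14.2] 84.0
347 px 265 104 z 110.8 rect [552.3 -72.5] [15.1 15.4] 84.7
970 px 6 257 z 110.4 rect [807.4  20.2] [79.5 11.6] 81.8
5589 px 319 249 z 108.1 rect [522.2  53. ] [80.5 54.1] 84.2
181 px 89 468 z 112.7 rect [795.9 275. ] [ 6.6 10.9] 51.8
```

Request:
arm_command:
  rows:
    - [[-0.146,0,0.1],[0,0,0.001]]
    - [[-0.146,0,0.25],[0,0,0.001]]
    - [[-0.146,0,0.4],[0,0,0.001]]
    - [[-0.146,0,0.55],[0,0,0.001]]
    - [[-0.146,0,0.55],[0,0,0.001]]

```text
clock: 3.15
position: [518.0, 49.4, 157.0]
ee_rot: [-0.669, 0.743, 0.002, -0.005]
contact_force: [-0.8, -1.0, -0.3]
gripper_width: 85.5
grasp_force: 0.0
```

```bash
python3 -c "
from h import *
plan(522,53,57,174.2)"
```

```text
clk 3.15 at [518.   49.4 157. ] yaw 173.96 shift [-0.0176 -0.0186  0.3999] turn [ 0.0033 -0.0013 -0.0013] f [-0.8 -1.  -0.3] w 85.5
```

Request:
arm_command:
  rows:
    - [[-0.018,-0.018,0.08],[0,0,0]]
    - [[-0.018,-0.018,0.18],[0,0,0]]
    - [[-0.018,-0.018,0.28],[0,0,0]]
    - [[-0.018,-0.018,0.37],[0,0,0]]
    - [[-0.018,-0.018,0.39],[0,0,0]]

```text
clock: 3.65
position: [526.6, 54.8, 63.8]
ee_rot: [-0.67, 0.743, 0.0, -0.001]
contact_force: [0.3, -0.1, -0.7]
gripper_width: 85.4
grasp_force: 0.0
```

Request:
arm_command:
  rows:
    - [[0,0,0],[0,0,0]]
    - [[0,0,0],[0,0,0]]

```text
clock: 3.85
position: [528.4, 55.9, 65.8]
ee_rot: [-0.67, 0.742, -0.001, 0.002]
contact_force: [-0.2, -0.1, 0.0]
gripper_width: 85.1
grasp_force: 0.0
```

```bash
python3 -c "
from h import *
plan(522,53,57,174.2)"
```

```text
clk 3.85 at [528.4  55.9  65.8] yaw 174.14 shift [0.0143 0.0243 0.0352] turn [-0.0011  0.0004 -0.0003] f [-0.2 -0.1  0. ] w 85.1
```

Request:
arm_command:
  rows:
    - [[0.014,0.024,0.02],[0,0,0]]
    - [[0.014,0.024,0.03],[0,0,0]]
    - [[0.014,0.024,0.03],[0,0,0]]
    - [[0.014,0.024,0.03],[0,0,0]]

```text
clock: 4.25
position: [520.7, 53.0, 56.5]
ee_rot: [-0.67, 0.742, -0.0, 0.0]
contact_force: [-0.9, -0.2, -0.8]
gripper_width: 85.2
grasp_force: 0.0
```

```bash
python3 w.py wr2 98 115
python3 -c "
from h import *
plan(522,53,57,174.2)"
```

```text
clk 4.25 at [520.7  53.   56.5] yaw 174.16 shift [ 3.000e-04  2.500e-03 -9.739e-01] turn [-0.0001  0.     -0.0036] f [-0.9 -0.2 -0.8] w 85.2
cam [515. -18. 200.]
37650 px 319 334 z 108.0 rect [520.6  40.5] [56.4 54.6] 84.3
1875 px 151 364 z 105.6 rect [571.1  45.4] [23.1 14.7] 83.5
1850 px 483 364 z 105.6 rect [472.8  55. ] [22.6 15.2] 87.1
clk 4.3 at [520.8  53.1  56.5] yaw 174.16 shift [-0.0003 -0.0048 -0.0019] turn [-0.0001  0.     -0.0002] f [ 0.4  0.1 -0.2] w 85.1
```

View pics/wr2.png

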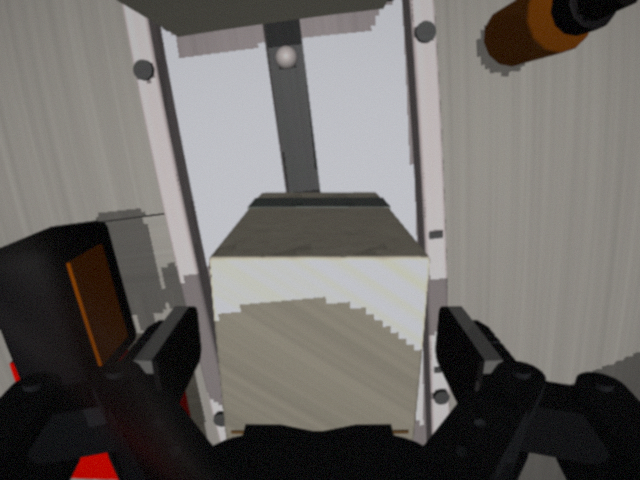

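The wrist view shows the carton top (columns 215–428) centred between the open pads (columns 200 and 440), and both fingers are clear of the scanner. I'll close the gripper.

Request:
arm_command:
  rows:
    - [[0,0,0],[0,0,0]]
    - [[0,0,0],[0,0,0]]
    - [[0,0,0],[0,0,0]]
    - [[0,0,0],[0,0,0]]
    - [[0,0,0],[0,0,0]]
  grip: 0

```text
clock: 4.8
position: [520.8, 53.1, 56.5]
ee_rot: [-0.67, 0.742, -0.0, 0.0]
contact_force: [-0.3, 1.1, 2.4]
gripper_width: 53.2
grasp_force: 63.4
```

Request:
arm_command:
  rows:
    - [[0,0,0],[0,0,0]]
    - [[0,0,0],[0,0,0]]
    - [[0,0,0],[0,0,0]]

```text
clock: 5.1
position: [520.8, 53.1, 56.5]
ee_rot: [-0.67, 0.742, -0.0, 0.0]
contact_force: [-0.5, 0.8, 3.2]
gripper_width: 53.2
grasp_force: 63.3
```

Request:
arm_command:
  rows:
    - [[0,0,-0.04],[0,0,0]]
    - [[0,0,-0.12],[0,0,0]]
    - [[0,0,-0.24],[0,0,0]]
    - [[0,0,-0.36],[0,0,0]]
    - [[0,0,-0.44],[0,0,0]]

```text
clock: 5.6
position: [520.9, 52.9, 168.5]
ee_rot: [-0.67, 0.742, -0.0, 0.001]
contact_force: [-0.1, 0.5, -1.2]
gripper_width: 53.4
grasp_force: 63.3
```

Request:
arm_command:
  rows:
    - [[0,0,0],[0,0,0]]
    - [[0,0,0],[0,0,0]]

```text
clock: 5.8
position: [519.9, 52.8, 166.0]
ee_rot: [-0.67, 0.743, 0.0, -0.0]
contact_force: [0.0, 0.5, -2.0]
gripper_width: 53.7
grasp_force: 63.3
```

```bash
python3 -c "
from h import *
plan(545,318,166,174.9)"
```

```text
clk 5.8 at [519.9  52.8 166. ] yaw 174.11 shift [-1.0654e+00  9.0000e-03  2.0000e-04] turn [ 0.0003  0.0001 -0.0044] f [ 0.   0.5 -2. ] w 53.7
```

Request:
arm_command:
  rows:
    - [[-0.06,0,0],[0,0,-0.005]]
    - [[-0.16,0,0],[0,0,-0.01]]
    - [[-0.28,0,0],[0,0,-0.015]]
    - [[-0.4,0.01,0],[0,0,-0.02]]
    - [[-0.52,0.01,0],[0,0,-0.025]]

```text
clock: 6.3
position: [530.3, 184.0, 164.5]
ee_rot: [-0.699, 0.715, 0.0, -0.002]
contact_force: [0.2, -0.2, -1.6]
gripper_width: 53.2
grasp_force: 63.3
```

Request:
arm_command:
  rows:
    - [[-0.12,0,0],[0,0,0]]
    - [[-0.24,0,0],[0,0,0]]
    - [[-0.36,0,0],[0,0,0]]
    - [[-0.44,0,0],[0,0,0]]
    - [[-0.48,0,0],[0,0,0]]

```text
clock: 6.8
position: [533.6, 304.3, 164.7]
ee_rot: [-0.699, 0.715, 0.0, -0.001]
contact_force: [0.3, 0.3, -0.9]
gripper_width: 53.3
grasp_force: 63.3
```

Request:
arm_command:
  rows:
    - [[0,0,0],[0,0,0]]
    - [[0,0,0],[0,0,0]]

```text
clock: 7.0
position: [533.9, 301.7, 165.8]
ee_rot: [-0.699, 0.716, 0.0, -0.001]
contact_force: [-1.2, -0.1, -1.8]
gripper_width: 53.2
grasp_force: 63.3
```

```bash
python3 - <<'E'
from h import *
plan(545,318,60,179)
c=arm.camera_info("wrist");im,D=arm.get_image("wrist");cv2.imwrite("pics/wr3.png",im);P=cloud("wrist",D,c)
m=(D>0)&(P[...,2]<40)&(P[...,0]>440)&(P[...,0]<650)&(P[...,1]>200)&(P[...,1]<520)
r=m&(P[...,2]>18)&(P[...,2]<26);q=P[r];print("rim",len(q),np.round(q.min(0)),np.round(q.max(0)))
f=m&(P[...,2]>8)&(P[...,2]<16);q=P[f];print("floor z",np.median(q[:,2]),np.round(np.percentile(q,[1,99],0)))
E
```

```text
clk 7.0 at [533.9 301.7 165.8] yaw 178.62 shift [-0.0667 -0.0434  0.4231] turn [ 0.0004 -0.0003 -0.0021] f [-1.2 -0.1 -1.8] w 53.2
rim 3508 [466. 256.  18.] [637. 381.  25.]
floor z 13.091598116780688 [[472. 258.  11.]
 [631. 366.  15.]]
```

View pics/wr3.png

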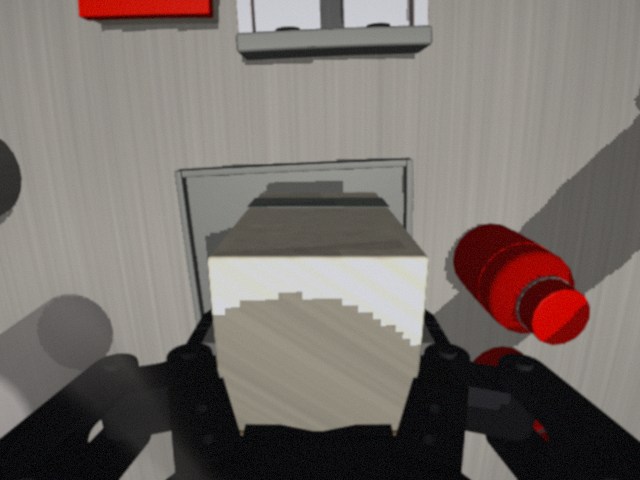

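The wrist view shows the carton still gripped squarely over the tray's free half. The tray rim corners are at pixels (180,170) and (410,160), and the red bottle at (520,290) is well to the side. I'll shift to the half's centre and lower the carton.

Request:
arm_command:
  rows:
    - [[-0.03,-0.03,0],[0,0,0]]
    - [[-0.067,-0.06,0.05],[0,0,0]]
    - [[-0.067,-0.06,0.15],[0,0,0]]
    - [[-0.067,-0.06,0.25],[0,0,0]]
    - [[-0.067,-0.06,0.32],[0,0,0]]

```text
clock: 7.55
position: [549.4, 318.4, 83.4]
ee_rot: [-0.698, 0.716, 0.0, -0.001]
contact_force: [0.8, -0.1, -2.2]
gripper_width: 53.4
grasp_force: 63.3
```

Request:
arm_command:
  rows:
    - [[0,0,0.02],[0,0,0]]
    - [[0,0,0.04],[0,0,0]]
    - [[0,0,0.06],[0,0,0]]
    - [[0,0,0.06],[0,0,0]]
    - [[0,0,0.06],[0,0,0]]

```text
clock: 8.05
position: [550.0, 319.2, 72.0]
ee_rot: [-0.699, 0.715, -0.0, 0.001]
contact_force: [1.0, -0.8, -1.7]
gripper_width: 53.5
grasp_force: 63.3
```

```bash
python3 -c "
from h import *
plan(549,318,57,179)"
```

```text
clk 8.05 at [550.  319.2  72. ] yaw 178.65 shift [0.0049 0.004  0.0601] turn [-0.0003  0.0003 -0.002 ] f [ 1.  -0.8 -1.7] w 53.5
```

Request:
arm_command:
  rows:
    - [[0,0,0.016],[0,0,0]]
    - [[0,0,0.032],[0,0,0]]
    - [[0,0,0.044],[0,0,0]]
    - [[0,0,0.052],[0,0,0]]
    - [[0,0,0.052],[0,0,0]]

```text
clock: 8.55
position: [549.4, 318.7, 57.8]
ee_rot: [-0.699, 0.715, 0.0, -0.0]
contact_force: [-0.7, -0.2, -1.0]
gripper_width: 53.4
grasp_force: 63.3
```

Request:
arm_command:
  rows:
    - [[0,0,0.003],[0,0,0]]
    - [[0,0,0.006],[0,0,0]]
    - [[0,0,0.006],[0,0,0]]

```text
clock: 8.85
position: [549.6, 318.9, 56.8]
ee_rot: [-0.699, 0.715, 0.0, -0.0]
contact_force: [-0.5, -1.0, -2.0]
gripper_width: 53.5
grasp_force: 63.3
```

Request:
arm_command:
  rows:
    - [[0,0,0.003],[0,0,0]]
    - [[0,0,0.003],[0,0,0]]
    - [[0,0,0.003],[0,0,0]]

```text
clock: 9.15
position: [549.7, 319.0, 56.5]
ee_rot: [-0.699, 0.715, -0.0, 0.0]
contact_force: [0.1, 0.1, 1.5]
gripper_width: 53.7
grasp_force: 63.4
```

Request:
arm_command:
  rows:
    - [[0,0,0.003],[0,0,0]]
    - [[0,0,0.003],[0,0,0]]
    - [[0,0,0.003],[0,0,0]]

```text
clock: 9.45
position: [549.7, 319.0, 56.6]
ee_rot: [-0.699, 0.715, -0.0, 0.0]
contact_force: [-2.5, -1.2, 5.8]
gripper_width: 52.9
grasp_force: 64.1
```

Contact: the carton is standing on the tray floor. I'll open the gripper and withdraw.

Request:
arm_command:
  rows:
    - [[0,0,0],[0,0,0]]
    - [[0,0,0],[0,0,0]]
    - [[0,0,0],[0,0,0]]
    - [[0,0,0],[0,0,0]]
    - [[0,0,0],[0,0,0]]
  grip: 1

```text
clock: 9.95
position: [549.6, 318.9, 55.1]
ee_rot: [-0.699, 0.715, 0.0, -0.0]
contact_force: [-0.9, -0.4, -0.3]
gripper_width: 85.4
grasp_force: 0.0
```

Request:
arm_command:
  rows:
    - [[0,0,-0.04],[0,0,0]]
    - [[0,0,-0.16],[0,0,0]]
    - [[0,0,-0.32],[0,0,0]]
    - [[0,0,-0.48],[0,0,0]]
    - [[0,0,-0.6],[0,0,0]]

```text
clock: 10.45
position: [550.3, 319.3, 209.3]
ee_rot: [-0.699, 0.715, -0.0, 0.002]
contact_force: [0.7, -0.5, 0.9]
gripper_width: 85.6
grasp_force: 0.0
```

```bash
python3 w.py wr4 90 115; python3 - <<'E'
from h import *
plan(525,-217,230,90.9)
im,D=arm.get_image("top");cv2.imwrite("pics/top1.png",im[150:330,90:530])
P=cloud("top",D);m=(D>0)&(P[...,2]>112)&(P[...,2]<130)&(P[...,1]<-190)&(P[...,1]>-240)&(P[...,0]>450)&(P[...,0]<600)
print("handle",cv2.minAreaRect(P[m][:,:2].astype(np.float32)))
E
```

```text
clk 10.45 at [550.3 319.3 209.3] yaw 178.67 shift [ 1.0667  0.0951 -0.3656] turn [-0.0011  0.0008  0.0215] f [ 0.7 -0.5  0.9] w 85.6
cam [550. 248. 353.]
10722 px 319 233 z 108.1 rect [551.4 319. ] [80.5 54.2] 88.8
2856 px 545 257 z 110.6 rect [399.9 337.1] [35.7 36. ] 47.1
2213 px 74 321 z 103.3 rect [732.4 381.7] [27.9 66.2] 38.4
2330 px 319 370 z 97.2 rect [553.4 429.9] [44.7 54.9] 89.7
329 px 555 375 z 100.9 rect [373.  433.2] [ 5.3 22.5] 79.4
clk 10.5 at [552.6 320.5 215. ] yaw 178.72 shift [ 2.1516  0.0617 -0.0771] turn [-0.0011  0.0048  0.4879] f [1.3 1.  3.9] w 85.5
handle ((525.8079833984375, -217.47329711914062), (78.19840240478516, 14.459654808044434), 1.6998182535171509)
```

View pics/top1.png

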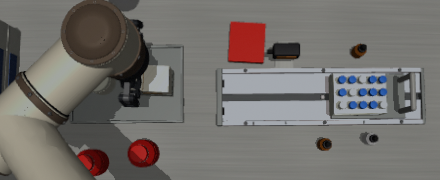

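The top crop shows the carton standing in the tray's right half at crop pixel (157,80) and a clear track. The wrist view puts its top level at z 108. Next is the handle.

Request:
arm_command:
  rows:
    - [[0.1,0,-0.05],[0,0,0.03]]
    - [[0.26,0.01,-0.1],[0,0,0.06]]
    - [[0.42,0.01,-0.15],[0,0,0.1]]
    - [[0.58,0.02,-0.15],[0,0,0.13]]
    - [[0.74,0.02,-0.15],[0,0,0.17]]
  grip: 0.45

```text
clock: 11.05
position: [539.6, 132.6, 243.3]
ee_rot: [-0.483, 0.875, 0.0, 0.0]
contact_force: [-0.1, 0.1, 1.3]
gripper_width: 38.5
grasp_force: 0.0
```

```bash
python3 -c "
from h import *
plan(526,-217,250,91)"
```

```text
clk 11.05 at [539.6 132.6 243.3] yaw 147.81 shift [ 1.2123 -0.6989 -0.0273] turn [1.000e-04 2.000e-04 3.156e-01] f [-0.1  0.1  1.3] w 38.5
```

Request:
arm_command:
  rows:
    - [[0.12,-0.07,0],[0,0,0.032]]
    - [[0.24,-0.14,0],[0,0,0.064]]
    - [[0.36,-0.21,0],[0,0,0.096]]
    - [[0.48,-0.28,0],[0,0,0.128]]
    - [[0.6,-0.35,0],[0,0,0.16]]

```text
clock: 11.55
position: [534.5, -40.9, 242.8]
ee_rot: [-0.25, 0.968, 0.0, -0.0]
contact_force: [1.2, -0.1, -1.2]
gripper_width: 38.5
grasp_force: 0.0
```

```bash
python3 -c "
from h import *
plan(526,-217,250,91)"
```

```text
clk 11.55 at [534.5 -40.9 242.8] yaw 119.01 shift [ 0.3713 -0.5994 -0.0288] turn [ 0.000e+00 -1.000e-04  1.556e-01] f [ 1.2 -0.1 -1.2] w 38.5
```

Request:
arm_command:
  rows:
    - [[0.08,-0.12,0],[0,0,0.032]]
    - [[0.15,-0.24,0],[0,0,0.064]]
    - [[0.22,-0.36,0],[0,0,0.096]]
    - [[0.3,-0.48,0],[0,0,0.128]]
    - [[0.37,-0.6,0],[0,0,0.155]]

```text
clock: 12.05
position: [526.9, -217.0, 242.7]
ee_rot: [-0.01, 1.0, 0.0, -0.0]
contact_force: [0.8, -0.1, 0.3]
gripper_width: 38.4
grasp_force: 0.0
```

Request:
arm_command:
  rows:
    - [[0,0,0],[0,0,0]]
    - [[0,0,0],[0,0,0]]
    - [[0,0,0],[0,0,0]]

```text
clock: 12.35
position: [527.5, -214.9, 242.7]
ee_rot: [-0.012, 1.0, 0.0, -0.0]
contact_force: [-0.1, 0.1, -0.5]
gripper_width: 38.4
grasp_force: 0.0
```

```bash
python3 w.py wr5 114 135; python3 -c "
from h import *
plan(527,-217,150,91)"
```

```text
clk 12.35 at [ 527.5 -214.9  242.7] yaw 91.4 shift [ 0.0039  1.0722 -0.2288] turn [ 1.000e-04 -0.000e+00 -4.633e-01] f [-0.1  0.1 -0.5] w 38.4
cam [ 458. -217.  386.]
1875 px 314 227 z 121.1 rect [ 528.9 -217.5] [78.7 11.5] 1.0
clk 12.4 at [ 527.6 -214.7  242.8] yaw 91.43 shift [ 0.0028 -0.0094  0.3713] turn [ 0.0001 -0.      0.0024] f [-0.5  0.1 -0.4] w 38.1
```

View pics/wr5.png

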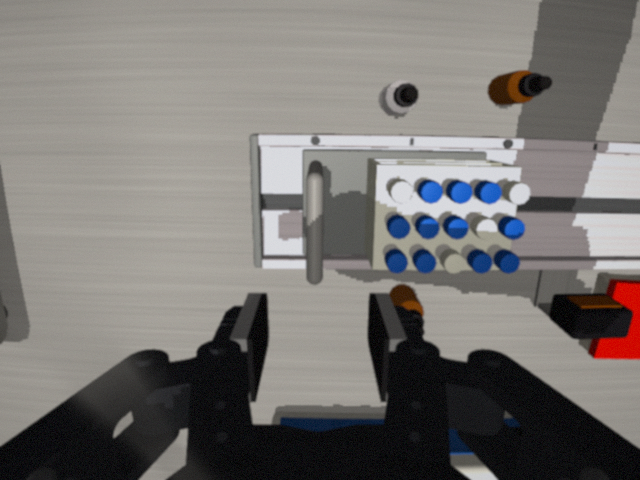

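The wrist view shows the handle bar at (314,227), between finger positions (265 and 370 columns). There is room in front of the bar before the rack block at column 370. I'll go down over the bar.

Request:
arm_command:
  rows:
    - [[0,-0.011,0.06],[0,0,0.002]]
    - [[0,-0.011,0.2],[0,0,0.002]]
    - [[0,-0.011,0.35],[0,0,0.002]]
    - [[0,-0.011,0.38],[0,0,0.002]]
    - [[0,-0.011,0.38],[0,0,0.002]]

```text
clock: 12.9
position: [527.4, -217.6, 147.1]
ee_rot: [-0.01, 1.0, -0.0, -0.001]
contact_force: [0.8, -0.3, 0.4]
gripper_width: 38.5
grasp_force: 0.0
```

```bash
python3 -c "
from h import *
plan(528,-217.5,96,91)"
```

```text
clk 12.9 at [ 527.4 -217.6  147.1] yaw 91.09 shift [-0.0028  0.0003  0.2045] turn [-0.     -0.0009  0.0005] f [ 0.8 -0.3  0.4] w 38.5
```

Request:
arm_command:
  rows:
    - [[0,0,0.06],[0,0,0]]
    - [[0,0,0.12],[0,0,0]]
    - [[0,0,0.17],[0,0,0]]
    - [[0,0,0.2],[0,0,0]]
    - [[0,0,0.2],[0,0,0]]

```text
clock: 13.4
position: [527.7, -218.2, 97.6]
ee_rot: [-0.009, 1.0, 0.0, -0.0]
contact_force: [0.3, 0.3, -0.3]
gripper_width: 38.5
grasp_force: 0.0
```

Request:
arm_command:
  rows:
    - [[0,0,0],[0,0,0]]
    - [[0,0,0],[0,0,0]]

```text
clock: 13.6
position: [528.3, -218.5, 98.7]
ee_rot: [-0.009, 1.0, -0.0, 0.001]
contact_force: [-0.4, 0.2, -0.1]
gripper_width: 38.1
grasp_force: 0.0
```

```bash
python3 -c "
from h import *
plan(528,-217.5,96,91)"
```

```text
clk 13.6 at [ 528.3 -218.5   98.7] yaw 91.0 shift [0.0013 0.0039 0.0108] turn [-0.0001  0.0005 -0.    ] f [-0.4  0.2 -0.1] w 38.1
```

Now close on the bar, first to a small gap and then fully.

Request:
arm_command:
  rows:
    - [[0,0.004,0.01],[0,0,0]]
    - [[0,0.004,0.01],[0,0,0]]
    - [[0,0.004,0.01],[0,0,0]]
  grip: 0.2

```text
clock: 13.9
position: [527.7, -217.3, 95.4]
ee_rot: [-0.009, 1.0, -0.0, 0.0]
contact_force: [0.3, -0.4, -0.2]
gripper_width: 17.0
grasp_force: 0.0
```

Request:
arm_command:
  rows:
    - [[0,0,0],[0,0,0]]
    - [[0,0,0],[0,0,0]]
    - [[0,0,0],[0,0,0]]
    - [[0,0,0],[0,0,0]]
    - [[0,0,0],[0,0,0]]
  grip: 0

```text
clock: 14.4
position: [527.7, -217.4, 95.5]
ee_rot: [-0.009, 1.0, -0.0, 0.0]
contact_force: [-0.7, 0.5, 1.9]
gripper_width: 9.6
grasp_force: 58.5
```

```bash
python3 - <<'E'
from h import *
s=arm.read_state();p=s["position"]
plan(p[0]-.0175*147,p[1]+147,p[2],91)
# station y from track ends, top cam fences
D=np.load("pics/top0.npy");P=cloud("top",D)
for xa,xb,n in((565,588,"far"),(455,490,"near")):
    m=(D>0)&(P[...,0]>xa)&(P[...,0]<xb)&(P[...,2]>22)&(P[...,2]<29)&(P[...,1]>-320)&(P[...,1]<155);q=P[m];print(n,np.round(np.median(q[:,0]),1),np.round([q[:,1].min(),q[:,1].max()],1))
m=(D>0)&(P[...,0]>470)&(P[...,0]<580)&(P[...,2]>31)&(P[...,2]<40)&(P[...,1]>120)&(P[...,1]<200);q=P[m];print("stop",len(q),q.min(0),q.max(0))
m=(D>0)&(P[...,0]>590)&(P[...,0]<650)&(P[...,2]>75)&(P[...,2]<92)&(P[...,1]>-10)&(P[...,1]<90);q=P[m];print("scanner",q.min(0),q.max(0))
E
```

```text
clk 14.4 at [ 527.7 -217.4   95.5] yaw 90.99 shift [ 1.000e-04  5.881e-01 -1.000e-04] turn [-0.      0.0001 -0.0001] f [-0.7  0.5  1.9] w 9.6
far 579.5 [-272.9  154.9]
near 466.7 [-275.5  153.6]
stop 290 [471.77992666 141.89041008  31.05989469] [579.90150648 182.88882603  39.96669083]
scanner [598.23125499  11.15186588  75.02750173] [631.90042762  65.76117544  89.055588  ]
```

Request:
arm_command:
  rows:
    - [[0,0.01,0],[0,0,0]]
    - [[0,0.03,0],[0,0,0]]
    - [[0,0.06,0],[0,0,0]]
    - [[0,0.1,0],[0,0,0]]
    - [[0,0.14,0],[0,0,0]]

```text
clock: 14.9
position: [527.1, -181.5, 95.5]
ee_rot: [-0.009, 1.0, -0.0, 0.0]
contact_force: [-1.1, -2.7, 2.8]
gripper_width: 10.4
grasp_force: 58.8
```

Request:
arm_command:
  rows:
    - [[0,0.04,0],[0,0,0]]
    - [[0,0.08,0],[0,0,0]]
    - [[0,0.12,0],[0,0,0]]
    - [[0,0.16,0],[0,0,0]]
    - [[0,0.2,0],[0,0,0]]

```text
clock: 15.4
position: [526.2, -131.5, 95.5]
ee_rot: [-0.009, 1.0, -0.0, -0.0]
contact_force: [-2.1, -1.9, 4.6]
gripper_width: 9.9
grasp_force: 58.9
```

Request:
arm_command:
  rows:
    - [[0,0.04,0],[0,0,0]]
    - [[0,0.07,0],[0,0,0]]
    - [[0,0.09,0],[0,0,0]]
    - [[0,0.1,0],[0,0,0]]
    - [[0,0.1,0],[0,0,0]]

```text
clock: 15.9
position: [525.7, -106.1, 95.5]
ee_rot: [-0.009, 1.0, 0.0, -0.0]
contact_force: [-2.4, 0.2, 5.8]
gripper_width: 9.9
grasp_force: 59.1
```

```bash
python3 -c "
from h import *
plan(526,-75,95.5,91)"
```

```text
clk 15.9 at [ 525.7 -106.1   95.5] yaw 91.02 shift [-3.500e-03  1.242e-01 -1.000e-04] turn [ 0.0002 -0.      0.0001] f [-2.4  0.2  5.8] w 9.9
```

Request:
arm_command:
  rows:
    - [[0,0.015,0],[0,0,0]]
    - [[0,0.04,0],[0,0,0]]
    - [[0,0.065,0],[0,0,0]]
    - [[0,0.08,0],[0,0,0]]
    - [[0,0.088,0],[0,0,0]]

```text
clock: 16.4
position: [525.3, -84.5, 95.5]
ee_rot: [-0.009, 1.0, 0.0, -0.0]
contact_force: [-1.3, -1.6, 4.7]
gripper_width: 9.9
grasp_force: 59.0
```

Request:
arm_command:
  rows:
    - [[0,0.004,0],[0,0,0]]
    - [[0,0.008,0],[0,0,0]]
    - [[0,0.012,0],[0,0,0]]

```text
clock: 16.7
position: [525.3, -81.7, 95.5]
ee_rot: [-0.009, 1.0, 0.0, -0.0]
contact_force: [-1.3, -2.0, 5.5]
gripper_width: 10.1
grasp_force: 59.0
```

Request:
arm_command:
  rows:
    - [[0,0.004,0],[0,0,0]]
    - [[0,0.008,0],[0,0,0]]

```text
clock: 16.9
position: [525.2, -79.7, 95.4]
ee_rot: [-0.009, 1.0, 0.0, -0.0]
contact_force: [-1.9, -2.0, 5.2]
gripper_width: 10.2
grasp_force: 59.0
```

Request:
arm_command:
  rows:
    - [[0,0.004,0],[0,0,0]]
    - [[0,0.006,0],[0,0,0]]

```text
clock: 17.1
position: [525.2, -78.2, 95.5]
ee_rot: [-0.009, 1.0, 0.0, -0.0]
contact_force: [-2.1, -1.2, 5.6]
gripper_width: 10.2
grasp_force: 59.0
```

Request:
arm_command:
  rows:
    - [[0,0.004,0],[0,0,0]]
    - [[0,0.006,0],[0,0,0]]

```text
clock: 17.3
position: [525.2, -76.9, 95.5]
ee_rot: [-0.009, 1.0, -0.0, -0.0]
contact_force: [-1.5, -2.9, 5.3]
gripper_width: 9.7
grasp_force: 59.0
```

Request:
arm_command:
  rows:
    - [[0,0.004,0],[0,0,0]]
    - [[0,0.004,0],[0,0,0]]

```text
clock: 17.5
position: [525.2, -76.1, 95.5]
ee_rot: [-0.009, 1.0, -0.0, -0.0]
contact_force: [-1.5, -2.5, 5.3]
gripper_width: 10.1
grasp_force: 59.0
```

Request:
arm_command:
  rows:
    - [[0,0.004,0],[0,0,0]]
    - [[0,0.004,0],[0,0,0]]

```text
clock: 17.7
position: [525.2, -75.3, 95.5]
ee_rot: [-0.009, 1.0, -0.0, -0.0]
contact_force: [-1.4, -3.7, 5.6]
gripper_width: 9.6
grasp_force: 59.0
```

Request:
arm_command:
  rows:
    - [[0,0.004,0],[0,0,0]]
    - [[0,0.004,0],[0,0,0]]

```text
clock: 17.9
position: [525.1, -74.3, 95.5]
ee_rot: [-0.009, 1.0, -0.0, -0.0]
contact_force: [-1.9, -2.6, 6.3]
gripper_width: 10.0
grasp_force: 59.1
```

Request:
arm_command:
  rows:
    - [[0,0.004,0],[0,0,0]]
    - [[0,0.004,0],[0,0,0]]

```text
clock: 18.1
position: [525.1, -73.2, 95.5]
ee_rot: [-0.009, 1.0, -0.0, -0.0]
contact_force: [-2.5, -2.3, 5.4]
gripper_width: 9.8
grasp_force: 59.1
```

Request:
arm_command:
  rows:
    - [[0,0.004,0],[0,0,0]]
    - [[0,0.004,0],[0,0,0]]

```text
clock: 18.3
position: [525.1, -71.9, 95.5]
ee_rot: [-0.009, 1.0, 0.0, -0.0]
contact_force: [-1.7, -0.8, 7.0]
gripper_width: 10.1
grasp_force: 59.1
```

Request:
arm_command:
  rows:
    - [[0,0.004,0],[0,0,0]]
    - [[0,0.004,0],[0,0,0]]

```text
clock: 18.5
position: [525.1, -70.3, 95.5]
ee_rot: [-0.009, 1.0, 0.0, 0.0]
contact_force: [-1.3, 2.5, 6.4]
gripper_width: 10.0
grasp_force: 59.2
```

Request:
arm_command:
  rows:
    - [[0,0.004,0],[0,0,0]]
    - [[0,0.004,0],[0,0,0]]

```text
clock: 18.7
position: [525.0, -68.8, 95.5]
ee_rot: [-0.009, 1.0, 0.001, 0.0]
contact_force: [-2.6, 3.9, 6.0]
gripper_width: 10.1
grasp_force: 59.3
```

The force has reversed, so the detent is drawing the rack in. I'll follow it in small steps.

Request:
arm_command:
  rows:
    - [[0,0.003,0],[0,0,0]]
    - [[0,0.003,0],[0,0,0]]
    - [[0,0.003,0],[0,0,0]]

```text
clock: 19.0
position: [525.0, -68.2, 95.5]
ee_rot: [-0.009, 1.0, 0.001, 0.0]
contact_force: [-2.0, 2.9, 6.0]
gripper_width: 9.8
grasp_force: 59.2
```

Request:
arm_command:
  rows:
    - [[0,0.003,0],[0,0,0]]
    - [[0,0.003,0],[0,0,0]]
    - [[0,0.003,0],[0,0,0]]

```text
clock: 19.3
position: [525.0, -67.6, 95.5]
ee_rot: [-0.009, 1.0, 0.0, 0.0]
contact_force: [-1.9, 1.3, 6.8]
gripper_width: 9.7
grasp_force: 59.2
```

Request:
arm_command:
  rows:
    - [[0,0.002,0],[0,0,0]]
    - [[0,0.002,0],[0,0,0]]
    - [[0,0.002,0],[0,0,0]]

```text
clock: 19.6
position: [525.0, -67.3, 95.5]
ee_rot: [-0.009, 1.0, 0.0, -0.0]
contact_force: [-2.5, 0.4, 5.9]
gripper_width: 10.0
grasp_force: 59.2
```

Request:
arm_command:
  rows:
    - [[0,0.002,0],[0,0,0]]
    - [[0,0.002,0],[0,0,0]]
    - [[0,0.002,0],[0,0,0]]

```text
clock: 19.9
position: [525.0, -66.9, 95.5]
ee_rot: [-0.009, 1.0, 0.0, -0.0]
contact_force: [-1.2, 0.8, 5.8]
gripper_width: 9.8
grasp_force: 59.1
```

Request:
arm_command:
  rows:
    - [[0,0.002,0],[0,0,0]]
    - [[0,0.002,0],[0,0,0]]
    - [[0,0.002,0],[0,0,0]]

```text
clock: 20.2
position: [525.0, -66.5, 95.5]
ee_rot: [-0.009, 1.0, 0.0, -0.0]
contact_force: [-1.5, 0.0, 6.1]
gripper_width: 10.2
grasp_force: 59.1
```

Request:
arm_command:
  rows:
    - [[0,0,0],[0,0,0]]
    - [[0,0,0],[0,0,0]]
    - [[0,0,0],[0,0,0]]
    - [[0,0,0],[0,0,0]]
    - [[0,0,0],[0,0,0]]
  grip: 0.45

```text
clock: 20.7
position: [525.1, -67.3, 95.1]
ee_rot: [-0.009, 1.0, 0.0, -0.0]
contact_force: [-0.7, -0.1, -0.2]
gripper_width: 38.6
grasp_force: 0.0
```

Request:
arm_command:
  rows:
    - [[0,0,-0.04],[0,0,0]]
    - [[0,0,-0.14],[0,0,0]]
    - [[0,0,-0.28],[0,0,0]]
    - [[0,0,-0.42],[0,0,0]]
    - [[0,0,-0.6],[0,0,0]]

```text
clock: 21.2
position: [524.1, -67.5, 246.4]
ee_rot: [-0.008, 1.0, 0.0, -0.001]
contact_force: [2.0, 0.6, 0.3]
gripper_width: 38.5
grasp_force: 0.0
```

```bash
python3 w.py wr6 114 135; python3 - <<'E'
from h import *
im,D=arm.get_image("scene");cv2.imwrite("pics/scene1.png",im)
P=cloud("scene",D);m=(D>0)&(P[...,2]>113)&(P[...,2]<130)&(P[...,1]<-40)&(P[...,1]>-100)&(P[...,0]>470)&(P[...,0]<590)
print("handle scene",m.sum(),np.round(np.median(P[m],0),1))
m=(D>0)&(P[...,0]>590)&(P[...,0]<660)&(P[...,2]>60)&(P[...,2]<92)&(P[...,1]>-10)&(P[...,1]<90);q=P[m];print("scanner",np.percentile(q,[2,98],0))
E
```

```text
clk 21.2 at [524.1 -67.5 246.4] yaw 90.97 shift [ 0.0087  0.482  -0.2143] turn [ 0.0005 -0.0006 -0.4657] f [2.  0.6 0.3] w 38.5
cam [455. -69. 390.]
1849 px 318 227 z 121.1 rect [526.4 -67. ] [79.  11.6] 1.3
handle scene 163 [532.2 -65.6 120.3]
scanner [[606.34949011  10.75505695  61.31762959]
 [637.26045446  65.19725744  86.65141386]]
```

View pics/scene1.png

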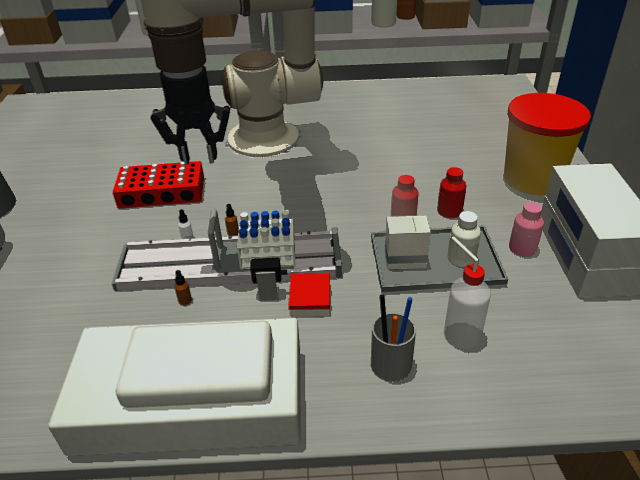

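The scene view shows the rack block level with the scanner (265,240), and the carton upright at (408,240) beside the bottle at (464,238). All the droppers are still standing and the gripper is clear. I'm handing in.

```bash
python3 -c "
from h import *
print(arm.job_done())"
```

```text
the job is handed in; nothing more can be done
None
```

I stood the carton upright in the tray beside the bottle, then slid the sample rack into the scanner station's detent and let go; the job is handed in at about 21 s with the arm clear (the hand-in returned no verdict).

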